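# Close up the cool box: cold plate down, then lid

### The arm

A 6-joint arm with a two-finger parallel gripper is mounted at the origin on a cart in front of the work surface, level with it; the furniture and walls round the work are solid. World frame = base frame: x ahead of the robot, y to its left, z up, the work surface at z = 0. Lengths are in m, angles in rad, forces in N, time in s.
With the tool pointing down it reaches from about 0.25 to 0.775 m from the base axis. Payload 4 kg.
Tool frame: the origin (TCP) lies at the very end of the fingers, on their centre line; the grasp point (between the pads) lies 19 mm behind it; z points along the fingers, x is the direction in which the jaws open and shut, and the axes are right-handed (so a half turn about z gives the same grasp; the last joint's range is limited). The gripper opens to 94 mm and grips with 3 to 60 N. Pads are 16 mm wide; open, the fingers measure 119 mm over their backs; the gripper's body (75 mm by 177 mm) begins 78 mm behind the grasp point.
Start: joints at [1.144, 0.087, 1.371, -0, 1.684, -0.103], TCP at [0.175, 0.521, 0.206] pointing down, gripper open.
Joint ranges: [-3.1, 3.1], [-0.76, 2.03], [0.27, 2.55], [-1.08, 4.22], [0.17, 2.65], [-2.57, 2.57]. Speed limits (rad/s): [2.79, 2.79, 3.14, 3.14, 3.14, 3.14].

### API

Orientations are given as [roll, pitch, yaw] about the fixed x, y, z axes, in that order (R = Rz(yaw) Ry(pitch) Rx(roll)).
In Python, from bench import robot, cams, ticket gives the robot as it stands.
- The arm moves only by the tool jog_arm, never from a script. Its argument "series" is a list of rows, each an object of numbers: "x", "y", "z": the shift along the tool's x, y, z in m; "rx", "ry", "rz": the turn, a rotation vector about the tool's x, y, z in degrees. A call has 1 to 12 rows; each row shifts and turns the pose as measured when the row begins, along the tool's axes as they then stand; what a row does not reach is not made up. A row lasts 1/12 s, in which the tool goes at most 41.7 mm and 7.16 degrees, less where a joint would pass 70% of its speed; a pose out of reach is approached as far as the arm can. A call with a gripper value outside its range is refused whole. "claw" is the opening, from 0 (shut) to 1 (fully open), set as the call begins (left out, the last holds). The fingers move at their own pace and stop on an object; the grip force is fixed at half the most. Time passes only in rows, so rows that do not move let the fingers close. It gives the time, the measured TCP pose, the force and the opening at its end, in the units of the state.
- robot.get_obs(): the state, without advancing time (a new reading comes with each control period).
- cams.snapshot(name): name is "scene" or "top" or "wrist"; returns a dict with "img" (420x560x3 uint8, red, green, blue), "mtx" (3x3 intrinsics, pixels), "k1" (the pictures are not rectified: a ray, as slopes to the right and down, at radius r is drawn at 1 + k1 r^2 times it, then the intrinsics apply), "origin" and "attitude" of the camera in the world. Camera axes: x right, y down, z forward; pixel columns grow to the right and rows downward; lengths in m; the calibration is good to about 2 mm. A picture is of the moment at which its call begins. There is no depth.
- ticket.close_job(): hands the job in, once; it reports no verdict.
Trained networks look in a picture, given as the dict that the camera call returned (one of the last four; its "shot" number tells which), for a name from the list of things; names that differ only in an ending like _2 or _b are one class to them, and where a whole thing is asked for, a point or a joint stands for the part that bears it (a point fixed in the world has none). Each returns a list of dicts, best first, with "p" (0 to 1); they miss things now and then, are a little off and sometimes report something else, mostly with a low value. They report only what shows in the picture. A call takes as long as a camera call.
- cams.look_for(thing, picture): "bbox" ([left, top, width, height] in pixels, round what is visible of it).
The state is a dict: "time": time; "joint_positions": joint angles; "qvel": joint speeds; "joint_torque": joint torques, N m; "tool_pos": TCP position; "ee_rot": TCP orientation; "wrist_force": force on the tool from outside, world axes, zero at the start; "wrist_torque": the same for the moment, N m; "width": finger opening in m.
Only numpy, scipy, OpenCV 4.12 (cv2) and the standard library are available. Lean on these libraries where they do the work, as an engineer would, in place of code of your own. Each camera call takes 0.05 s, during which the arm holds its last target.

### The job

The small cool box is loaded with tasting dishes and ready to go out. Push its upright cold plate over and down until it lies flat on its ledges above the dishes, then push the lid over and shut it fully on top. Only push with the fingers: leave the box standing where it is, do not lift or tip it, and do not disturb the things around it.

Things in the scene. Friction and masses are not known exactly. Their poses are not given: they have to be found in the camera images.
- cool_box: loose insulated box, dark blue-grey, 2 to 2.7 kg, outside 200 (its x) x 270 (its y) x 115 mm high to the rim, walls 20 mm, two tasting dishes inside. Origin: centre of its underside, on the table; z up. The lid is hinged along its +x side, the cold plate along its -x side. At the start +x points roughly to the robot's left (within 26 degrees)
- cold_plate (a joint): angle of the cold plate about its hinge line, which runs along box y through (-70, 0, 98) mm of the box, at mid-thickness. 0 = folded down flat in the mouth, free edge towards the lid hinge, upper face 10 mm below the rim; 1.57 = upright; starts near upright; stop at 1.75. Stiff friction hinge: it stays where it is left; 0.5 to 3 N at 100 mm from the hinge moves it
- plate_edge (a point): middle of the cold plate's free edge, on the face to push (looks to box -x when upright, up when folded). The plate is a pale blue slab in a white hinged carrier, 140 mm from hinge to free edge, 218 mm wide along box y, 14 mm thick
- lid (a joint): angle of the lid about its hinge line, which runs along box y through (100, 0, 115) mm of the box, at the lid's underside. 0 = shut on the rim; 1.57 = upright; starts open a little past upright; stop at 1.85. Stiff friction hinge: it stays where it is left, so it must be pushed all the way; 0.5 to 3 N at 150 mm moves it. It strikes the cold plate if that still stands up
- lid_edge (a point): middle of the lid's free edge, on its outer face, the face to push (looks to box +x when open, up when shut; then 140 mm above the table). The lid is a light grey slab, 200 mm from hinge to free edge, 270 mm wide along box y, 25 mm thick; a small finger lip sticks 10 mm out of the edge
- label_roll: roll of blank white labels lying flat, 70 x 77 x 28 mm high, origin centre of its underside; leave alone
- date_stamp: stamp with a round red handle, 26 x 44 x 70 mm high, origin centre of its underside; leave alone
- spare_dish: steel dish heaped with cookies, 108 mm across, 53 mm high, origin centre of its underside; leave alone
- timer: round white dial timer, 66 mm across, 38 mm high, origin centre of its underside; leave alone
- cup: small measuring cup, 55 mm across, 40 mm high, origin centre of its underside; leave alone
- marker: blue and white marker pen lying on the table, 17 x 135 x 16 mm, origin centre of its underside; leave alone

How it is judged:
By the outcome, as a careful person would: the job done as asked, in the order asked, and still so for the second after the job is handed in, with the robot touching nothing.
It also fails if it takes over 51 s, if anything falls off the work surface, if the arm or the gripper's body presses on something with over 40 N, if the wrist force passes 120 N, or if a joint passes its speed limit or range.

## Working session

There is one attempt and no reset: what is moved stays moved. The work goes in short steps, Python scripts to look and compute and a tool call to move; the robot and the scene stay as the last step left them, time stands still between calls to the robot, and variables do not carry over. Pictures are saved under pics/ and viewed, and the job is handed in when it is done.

Besides the shell and the picture viewer there is one more tool, called after ">>>" as name(argument=value, ...), one argument or row to a line, values as JSON. jog_arm: Moves the arm, as the interface text tells. Its arguments: {"type":"object","properties":{"series":{"type":"array","items":{"type":"object","properties":{"x":{"type":"number"},"y":{"type":"number"},"z":{"type":"number"},"rx":{"type":"number"},"ry":{"type":"number"},"rz":{"type":"number"}}}},"claw":{"type":"number"}},"required":["series"]}

```bash
ls; mkdir -p pics; python3 - <<'E'
from bench import robot,cams,ticket
import cv2,json
o=robot.get_obs()
print({k:(v if not hasattr(v,'tolist') else v.tolist()) for k,v in o.items()})
for n in ["scene","top"]:
    s=cams.snapshot(n); cv2.imwrite(f"pics/{n}0.png",s["img"][:,:,::-1])
    print(n,s["mtx"],s["k1"],s["origin"],s["attitude"],s["shot"])
    for t in ["cool_box","cold_plate","lid","label_roll","date_stamp","spare_dish","timer","cup","marker"]:
        print(t,[(b["bbox"],b["p"]) for b in cams.look_for(t,s)[:2]])
E
```

```text
pics
{'time': 0.0, 'joint_positions': [1.1438959386665506, 0.0879480164567934, 1.3722339456515336, 1.0710677310210909e-06, 1.6835728342159968, -0.10310875640023727], 'qvel': [0.0007306238366388607, -0.0012504276846662492, 0.0009732778212810504, 0.0017287290664508642, -0.0010691942980751317, 0.0010882838931937395], 'joint_torque': [-0.0007745323273411486, -34.017906188964844, -30.2426540851593, 0.0715816137380898, 0.03308271523565054, -0.00016347132714145118], 'tool_pos': [0.1747754696256675, 0.5209265769614574, 0.2043182833890483], 'ee_rot': [-3.141369053338244, 0.002150550009183627, 1.2470050548834903], 'wrist_force': [0.44839311818775174, 0.16337651351442142, -0.3112118078845218], 'wrist_torque': [-0.03434660891518536, -0.03477124121938138, 0.004572738045803726], 'width': 0.09426924466919939}
scene [[422.19686501   0.         283.74542237]
 [  0.         422.19686501 214.69455828]
 [  0.           0.           1.        ]] 0.01966213281209199 [ 0.35908309 -1.35023377  1.11151484] [-2.24913484e+00  4.74388157e-04 -8.80154358e-02] 1
cool_box [([261.7, 141.8, 75.8, 105.5], 0.59)]
cold
[... 296 characters left out ...]
0], 0.52)]
cup [([279.9, 321.9, 13.0, 20.4], 0.76)]
marker [([255.6, 164.0, 13.6, 3.1], 0.46)]
top [[519.32208359   0.         289.20326592]
 [  0.         519.32208359 208.43679482]
 [  0.           0.           1.        ]] -0.013293194243264566 [-0.48888091 -0.62355045  1.69164895] [-2.54239901 -0.0063684  -1.06412377] 2
cool_box [([234.2, 115.8, 98.0, 124.7], 0.57), ([235.2, 116.1, 54.3, 78.5], 0.25)]
cold_plate [([285.8, 159.8, 42.6, 58.5], 0.82)]
lid [([233.1, 118.6, 54.8, 80.7], 0.65)]
label_roll []
date_stamp [([327.0, 209.0, 10.7, 8.3], 0.63)]
spare_dish [([352.3, 244.9, 31.2, 28.5], 0.93)]
timer [([329.2, 279.1, 17.0, 17.4], 0.58)]
cup [([394.2, 271.2, 18.2, 16.9], 0.69)]
marker []
```

```bash
python3 - <<'E'
import cv2
a=cv2.imread("pics/scene0.png"); cv2.imwrite("pics/scene0c.png",cv2.resize(a[110:350,180:400],None,fx=2.5,fy=2.5,interpolation=cv2.INTER_CUBIC))
a=cv2.imread("pics/top0.png"); cv2.imwrite("pics/top0c.png",cv2.resize(a[90:310,200:440],None,fx=2.7,fy=2.7,interpolation=cv2.INTER_CUBIC))
E
```

```text
(no output)
```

View pics/scene0.png

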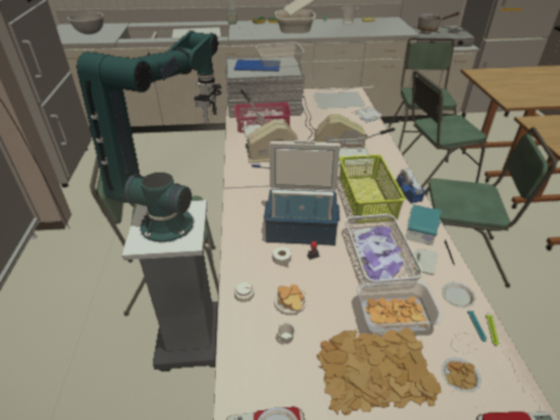

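View pics/scene0c.png

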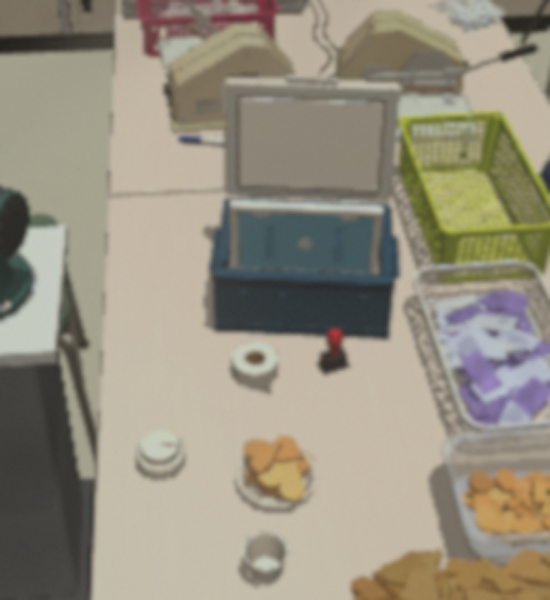

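View pics/top0.png

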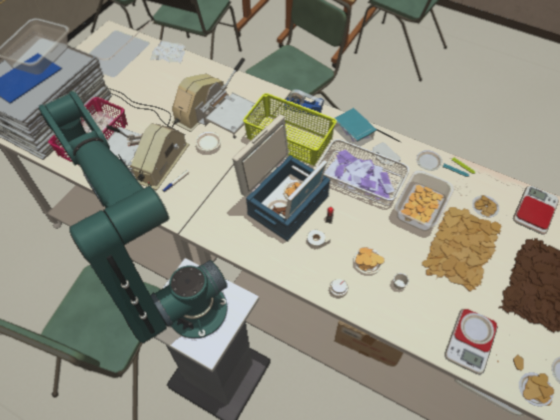

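View pics/top0c.png

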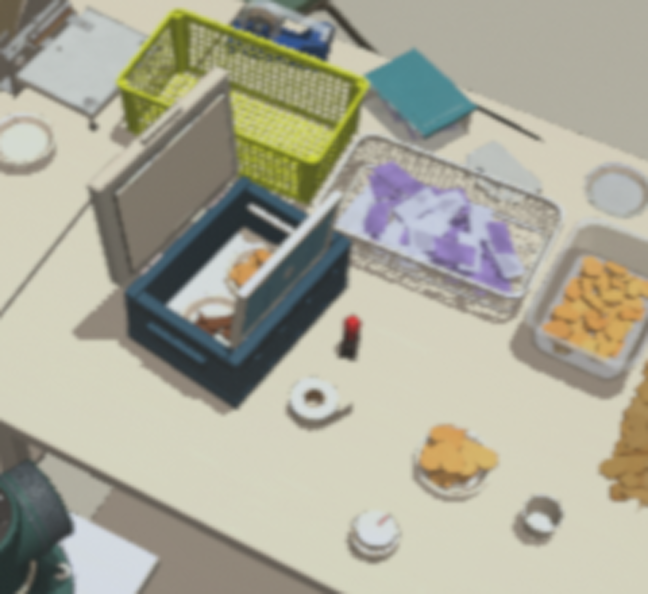

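```bash
cat > h.py <<'E'
import numpy as np, cv2
from scipy.spatial.transform import Rotation as R
def proj(s,P):
    P=np.atleast_2d(P); Rw=R.from_euler('xyz',s["attitude"]).as_matrix()
    c=(P-np.array(s["origin"]))@Rw
    u=c[:,:2]/c[:,2:]; r2=(u**2).sum(1,keepdims=True); u=u*(1+s["k1"]*r2)
    K=np.array(s["mtx"]); return u@K[:2,:2].T+K[:2,2]
def box2w(p,Pb):
    x,y,a=p[:3]; c,s_=np.cos(a),np.sin(a)
    Pb=np.atleast_2d(Pb); return Pb@np.array([[c,-s_,0],[s_,c,0],[0,0,1]]).T+[x,y,0]
def lidpt(th,r,y,n):  # r from hinge, n out of underside (outer=+0.025)
    return [0.1-r*np.cos(th)+n*np.sin(th), y, 0.115+r*np.sin(th)+n*np.cos(th)]
def platept(th,r,y,n): # n=+0.007 push face
    return [-0.07+r*np.cos(th)-n*np.sin(th), y, 0.098+r*np.sin(th)+n*np.cos(th)]
def model(p):
    L,Q=p[3],p[4]
    B={}
    for i,sx in (('m',-.1),('p',.1)):
        for j,sy in (('m',-.135),('p',.135)):
            for k,z in (('b',0),('t',.115)): B[i+j+k]=[sx,sy,z]
    for j,sy in (('m',-.135),('p',.135)):
        B['Lo'+j]=lidpt(L,.2,sy,.025);B['Li'+j]=lidpt(L,.2,sy,0)
    for j,sy in (('m',-.109),('p',.109)):
        B['Po'+j]=platept(Q,.14,sy,.007);B['Pi'+j]=platept(Q,.14,sy,-.007)
    return {k:box2w(p,v)[0] for k,v in B.items()}
def draw(s,p,f,crop,sc):
    im=s["img"][:,:,::-1]; x0,y0,x1,y1=crop
    im=cv2.resize(im[y0:y1,x0:x1],None,fx=sc,fy=sc,interpolation=cv2.INTER_CUBIC)
    m=model(p); q={k:((proj(s,v)[0]-[x0,y0]+.5)*sc).astype(int) for k,v in m.items()}
    m2=dict(q)
    H={}
    for j,sy in (('m',-.135),('p',.135)):H['Lh'+j]=box2w(p,lidpt(p[3],0,sy,0))[0]
    for j,sy in (('m',-.109),('p',.109)):H['Ph'+j]=box2w(p,platept(p[4],0,sy,.007))[0]
    for k,v in H.items(): m2[k]=((proj(s,v)[0]-[x0,y0]+.5)*sc).astype(int)
    for e in "mmb-mpb mpb-ppb ppb-pmb pmb-mmb mmt-mpt mpt-ppt ppt-pmt pmt-mmt mmb-mmt mpb-mpt ppb-ppt pmb-pmt Lom-Lop Lim-Lip Lom-Lim Lop-Lip Lim-Lhm Lip-Lhp Lhm-Lhp Pom-Pop Pim-Pip Pom-Phm Pop-Php".split():
        a,b=e.split('-'); cv2.line(im,tuple(map(int,m2[a])),tuple(map(int,m2[b])),(0,0,255) if e[0]!='P' else (0,255,0),1,cv2.LINE_AA)
    cv2.imwrite(f,im)
E
cat > fit.py <<'E'
from bench import robot,cams
from h import *
from scipy.optimize import least_squares
S=cams.snapshot("scene");T=cams.snapshot("top")
sc={'mpb':(217,327),'mmb':(387,335),'mpt':(213,275),'mmt':(396,277),'Pop':(230,205),'Pom':(383,210),'Lop':(225,80),'Lom':(401,85)}
tp={'mpt':(237,360),'mpb':(237,405),'mmt':(348,240),'mmb':(348,280),'ppt':(130,293),'ppb':(130,335),'pmt':(240,183),'Lop':(92,185),'Lom':(225,70),'Pop':(235,295),'Pom':(340,197)}
def res(p):
    m=model(p); r=[]
    for d,s,f,o in ((sc,S,2.5,(180,110)),(tp,T,2.7,(200,90))):
        for k,v in d.items(): r.append(proj(s,m[k])[0]-(np.array(v)/f+o-.5))
    return np.array(r).ravel()
f=least_squares(res,[.4,.0,1.57,1.65,1.57],loss='soft_l1')
print(f.x); r=f.fun; print(np.round(res(f.x).reshape(-1,2),1).tolist())
np.save("p.npy",f.x)
draw(S,f.x,"pics/fs.png",(240,120,360,260),5);draw(T,f.x,"pics/ft.png",(220,100,350,250),4)
o=robot.get_obs();print(proj(S,o["tool_pos"]),proj(T,o["tool_pos"]))
E
python3 fit.py
```

```text
[ 0.54255856 -0.05692901  1.42420111  1.58832428  1.67091551]
[[-0.8, 1.3], [0.9, 0.9], [-0.1, -0.7], [-0.3, 1.1], [-0.3, -0.6], [0.1, -0.5], [-0.8, -0.6], [-0.6, -0.6], [-0.2, 1.2], [-0.3, 0.9], [1.6, -1.3], [-0.4, 1.4], [-3.0, -1.6], [-1.1, -0.0], [0.2, -4.6], [1.0, 0.4], [-0.1, -1.9], [3.2, -0.2], [0.8, -2.7]]
[[210.55907156 119.02490496]] [[ 97.79726437 179.942     ]]
```

View pics/fs.png

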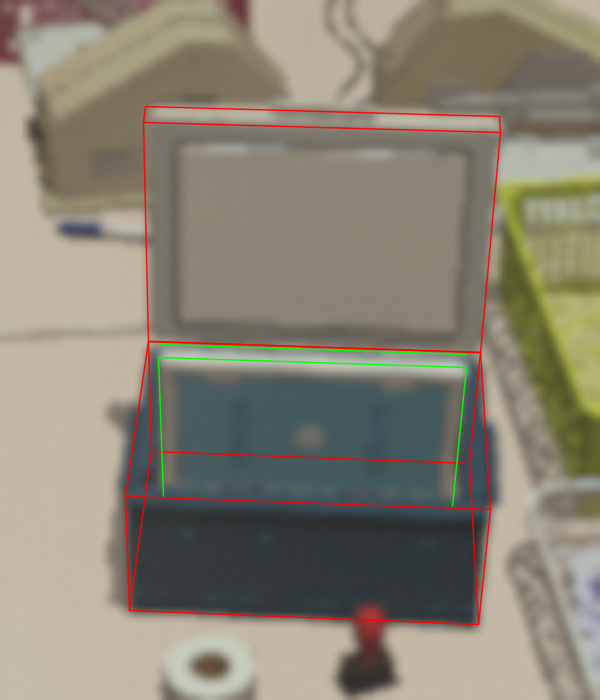

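View pics/ft.png

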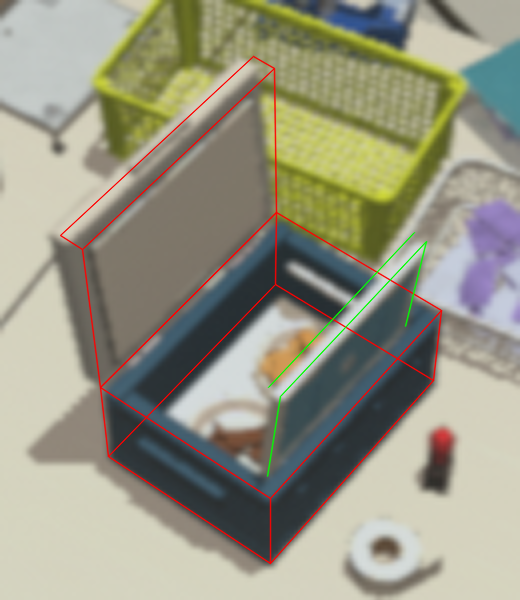

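```bash
python3 - <<'E'
s=open('fit.py').read()
i=s.index("sc={"); j=s.index("def res")
s=s[:i]+"""sc={'mpb':(130,608),'mmb':(478,625),'mpt':(127,494),'mmt':(493,505),'Pop':(160,372),'Pom':(468,378),'Pip':(158,350),'Pim':(468,360),'Lop':(146,107),'Lom':(498,117),'Lip':(146,123),'Lim':(498,131)}
tp={'mpt':(270,497),'mpb':(270,562),'mmt':(440,308),'mmb':(435,380),'ppt':(103,388),'ppb':(108,458),'pmt':(281,218),'Lop':(57,235),'Lom':(240,62),'Lip':(80,248),'Lim':(264,78),'Pop':(280,398),'Pom':(425,243),'Pip':(265,388),'Pim':(410,235)}
"""+s[j:].replace("2.5,(180,110)","5,(240,120)").replace("2.7,(200,90)","4,(220,100)").replace("fs.png","fs2.png").replace("ft.png","ft2.png")
open('fit.py','w').write(s)
E
python3 fit.py
```

```text
[ 0.54202603 -0.05649066  1.42929825  1.60507268  1.68696296]
[[-0.0, 0.6], [0.1, -0.3], [-0.3, 0.5], [-0.6, 0.8], [-0.4, -2.5], [-0.3, -1.8], [0.3, -0.7], [-0.4, -0.8], [-0.3, -0.3], [-0.1, -0.5], [-0.8, -0.5], [0.2, -0.2], [0.2, 0.3], [0.1, 0.4], [0.3, 0.5], [-0.5, 0.0], [-0.7, 0.2], [-0.1, -0.2], [-1.5, -1.3], [-0.1, 0.1], [2.1, -1.7], [-0.3, 0.1], [1.5, -2.8], [0.8, -0.0], [0.7, -0.2], [1.3, 0.2], [1.4, -0.3]]
[[210.5617163  119.02616809]] [[ 97.79906759 179.94089796]]
```

View pics/ft2.png

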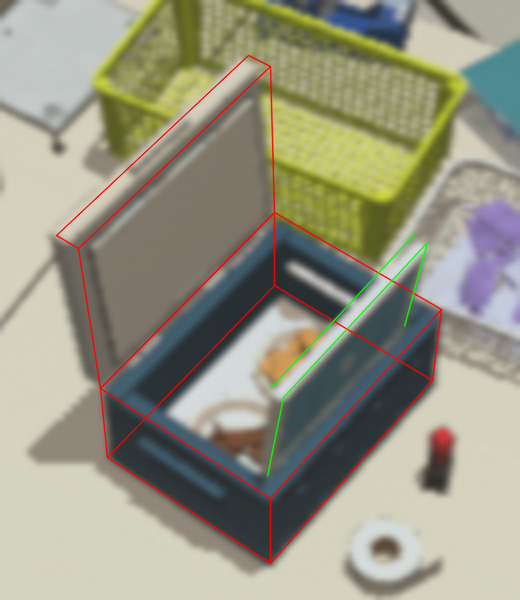

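>>> jog_arm(
  series=[
    {"z": -0.03,"rz": 7},
    {"z": -0.03,"rz": 7},
    {"z": -0.03,"rz": 7},
    {"z": -0.03,"rz": 7},
    {"z": -0.03,"rz": 7},
    {"z": -0.02,"rz": 7},
    {"rz": 7},
    {"rz": 7},
    {"rz": 7},
    {"rz": 7},
    {"rz": 7},
    {"rz": 2.6},
  ],
  claw=0,
)

```text
invalid input
```

```bash
cat > plan.py <<'E'
# usage: helper: tool-frame shift from current pose to world target
from h import *
def shift(o,tgt,yaw=None):
    Rm=R.from_euler('xyz',o["ee_rot"])
    d=Rm.inv().apply(np.array(tgt)-o["tool_pos"])
    out=np.round(d,4).tolist()
    if yaw is not None:
        Rt=R.from_euler('xyz',[np.pi,0,yaw]); out+=np.round(np.degrees((Rm.inv()*Rt).as_rotvec()),2).tolist()
    return out
E
cat > st.py <<'E'
from bench import robot,cams
from plan import *
o=robot.get_obs()
p=np.load("p.npy")
Yaw=p[2]+np.pi/2-np.pi
def st(o):
    print("t",round(o["time"],2),"tcp",np.round(o["tool_pos"],4),"rot",np.round(o["ee_rot"],3),"F",np.round(o["wrist_force"],1),"w",round(o["width"],4))
    b=R.from_euler('z',-p[2]).apply(np.array(o["tool_pos"])-[p[0],p[1],0]); print("in box",np.round(b,4))
st(o)
E
python3 - <<'E'
from st import *
print("yaw",Yaw, o["joint_positions"])
t=box2w(p,[-.17,0,.36])[0]; print(t,shift(o,t,Yaw))
s=cams.snapshot("scene"); cv2.imwrite("pics/s1.png",s["img"][:,:,::-1])
cv2.imwrite("pics/s1c.png",cv2.resize(s["img"][10:160,130:290,::-1],None,fx=4,fy=4))
s=cams.snapshot("wrist"); cv2.imwrite("pics/w1.png",s["img"][:,:,::-1])
E
```

```text
t 1.2 tcp [0.175  0.5214 0.2055] rot [ 3.142 -0.     1.247] F [-0.  -0.5 -0.1] w 0.094
in box [0.5204 0.4449 0.2055]
yaw -0.14149807538555947 [ 1.14390110e+00  8.72232255e-02  1.37067344e+00  3.95303666e-06
  1.68362691e+00 -1.03073074e-01]
[ 0.51805154 -0.22479165  0.36      ] [-0.5983, 0.5627, -0.1545, -0.0, -0.0, 79.55]
```

View pics/s1c.png

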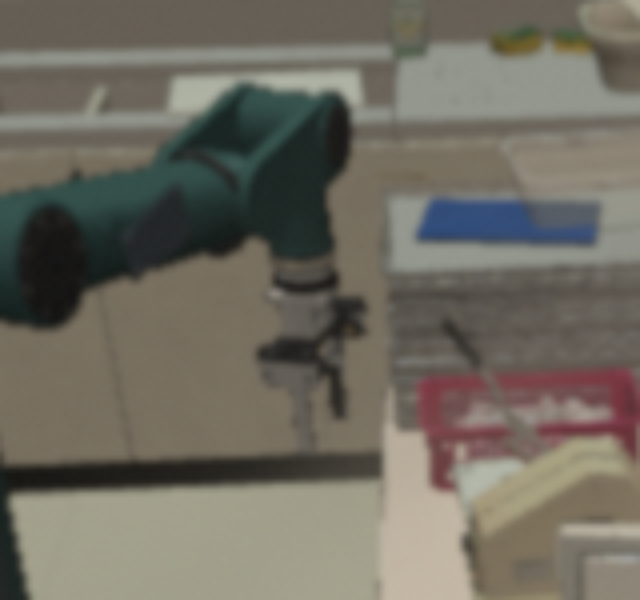

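View pics/w1.png

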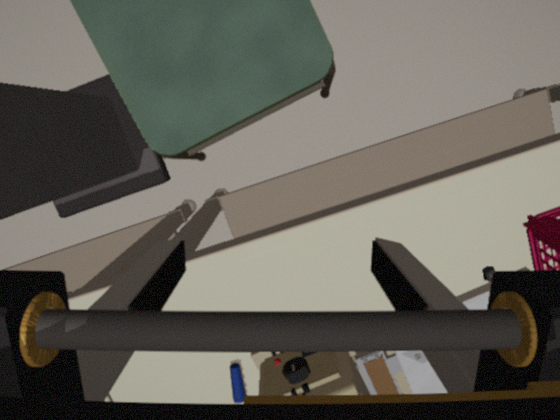

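>>> jog_arm(
  series=[
    {"x": 0,"y": 0,"z": -0.03,"rx": 0,"ry": 0,"rz": 7},
  ],
  claw=0.0,
)

```text
time: 1.38
tool_pos: [0.1736, 0.5182, 0.2285]
ee_rot: [3.141, 0.014, 1.123]
wrist_force: [0.7, 0.8, -1.5]
width: 0.09
```

>>> jog_arm(
  series=[
    {"z": -0.03,"rz": 7},
    {"z": -0.03,"rz": 7},
    {"z": -0.03,"rz": 7},
    {"z": -0.03,"rz": 7},
    {"z": -0.02,"rz": 7},
    {"z": 0,"rz": 7},
    {"z": 0,"rz": 7},
    {"z": 0,"rz": 7},
    {"z": 0,"rz": 7},
    {"z": 0,"rz": 7},
  ],
)

```text
invalid input
```

```bash
python3 - <<'E'
from st import *
t=box2w(p,[-.17,0,.36])[0]; print(t,shift(o,t,Yaw))
E
```

```text
t 1.38 tcp [0.1736 0.5182 0.2285] rot [3.141 0.014 1.123] F [ 0.7  0.8 -1.5] w 0.09
in box [0.517  0.4458 0.2285]
[ 0.51805154 -0.22479165  0.36      ] [-0.5224, 0.6323, -0.1239, 0.53, 0.69, 72.44]
```

Rows evidently need all six numbers.

>>> jog_arm(
  series=[
    {"x": 0,"y": 0,"z": -0.03,"rx": 0,"ry": 0,"rz": 7},
    {"x": 0,"y": 0,"z": -0.03,"rx": 0,"ry": 0,"rz": 7},
    {"x": 0,"y": 0,"z": -0.03,"rx": 0,"ry": 0,"rz": 7},
    {"x": 0,"y": 0,"z": -0.03,"rx": 0,"ry": 0,"rz": 7},
    {"x": 0,"y": 0,"z": -0.02,"rx": 0,"ry": 0,"rz": 7},
    {"x": 0,"y": 0,"z": 0,"rx": 0,"ry": 0,"rz": 7},
    {"x": 0,"y": 0,"z": 0,"rx": 0,"ry": 0,"rz": 7},
    {"x": 0,"y": 0,"z": 0,"rx": 0,"ry": 0,"rz": 7},
    {"x": 0,"y": 0,"z": 0,"rx": 0,"ry": 0,"rz": 7},
    {"x": 0,"y": 0,"z": 0,"rx": 0,"ry": 0,"rz": 7},
  ],
)

```text
time: 2.22
tool_pos: [0.1745, 0.5205, 0.3824]
ee_rot: [3.139, 0.001, -0.13]
wrist_force: [-0.0, 0.4, 1.2]
width: 0.024
```

```bash
python3 - <<'E'
from st import *
t=box2w(p,[-.17,0,.36])[0]; print(t,shift(o,t,Yaw))
E
```

```text
t 2.22 tcp [0.1745 0.5205 0.3824] rot [ 3.139e+00  1.000e-03 -1.300e-01] F [-0.   0.4  1.2] w 0.024
in box [0.5194 0.4452 0.3824]
[ 0.51805154 -0.22479165  0.36      ] [0.4372, 0.6945, 0.024, 0.17, 0.06, 0.67]
```

>>> jog_arm(
  series=[
    {"x": 0.021,"y": 0.033,"z": 0,"rx": 0,"ry": 0,"rz": 0.1},
    {"x": 0.021,"y": 0.033,"z": 0,"rx": 0,"ry": 0,"rz": 0.1},
    {"x": 0.021,"y": 0.033,"z": 0,"rx": 0,"ry": 0,"rz": 0.1},
    {"x": 0.021,"y": 0.033,"z": 0,"rx": 0,"ry": 0,"rz": 0.1},
    {"x": 0.021,"y": 0.033,"z": 0,"rx": 0,"ry": 0,"rz": 0},
    {"x": 0.021,"y": 0.033,"z": 0,"rx": 0,"ry": 0,"rz": 0},
    {"x": 0.021,"y": 0.033,"z": 0,"rx": 0,"ry": 0,"rz": 0},
    {"x": 0.021,"y": 0.033,"z": 0,"rx": 0,"ry": 0,"rz": 0},
    {"x": 0.021,"y": 0.033,"z": 0,"rx": 0,"ry": 0,"rz": 0},
    {"x": 0.021,"y": 0.033,"z": 0,"rx": 0,"ry": 0,"rz": 0},
    {"x": 0.021,"y": 0.033,"z": 0,"rx": 0,"ry": 0,"rz": 0},
    {"x": 0.021,"y": 0.033,"z": 0,"rx": 0,"ry": 0,"rz": 0},
  ],
)

```text
time: 3.22
tool_pos: [0.3738, 0.0828, 0.3805]
ee_rot: [3.136, -0.002, -0.124]
wrist_force: [0.5, 1.3, -0.0]
width: 0.0006
```

```bash
python3 - <<'E'
from st import *
t=box2w(p,[-.17,0,.36])[0]; print(t,shift(o,t,Yaw))
E
```

```text
t 3.22 tcp [0.3738 0.0828 0.3805] rot [ 3.136e+00 -2.000e-03 -1.240e-01] F [ 0.5  1.3 -0. ] w 0.0006
in box [0.1142 0.1862 0.3805]
[ 0.51805154 -0.22479165  0.36      ] [0.1812, 0.2872, 0.0224, 0.31, -0.12, 0.98]
```

>>> jog_arm(
  series=[
    {"x": 0.021,"y": 0.032,"z": 0,"rx": 0,"ry": 0,"rz": 0.3},
    {"x": 0.021,"y": 0.032,"z": 0,"rx": 0,"ry": 0,"rz": 0.3},
    {"x": 0.021,"y": 0.032,"z": 0,"rx": 0,"ry": 0,"rz": 0.3},
    {"x": 0.021,"y": 0.032,"z": 0,"rx": 0,"ry": 0,"rz": 0},
    {"x": 0.021,"y": 0.032,"z": 0,"rx": 0,"ry": 0,"rz": 0},
    {"x": 0.021,"y": 0.032,"z": 0,"rx": 0,"ry": 0,"rz": 0},
    {"x": 0.021,"y": 0.032,"z": 0,"rx": 0,"ry": 0,"rz": 0},
    {"x": 0.021,"y": 0.032,"z": 0,"rx": 0,"ry": 0,"rz": 0},
    {"x": 0.01,"y": 0.025,"z": 0,"rx": 0,"ry": 0,"rz": 0},
    {"x": 0,"y": 0,"z": 0,"rx": 0,"ry": 0,"rz": 0},
  ],
)

```text
time: 4.05
tool_pos: [0.5151, -0.2446, 0.3813]
ee_rot: [3.137, -0.006, -0.152]
wrist_force: [0.1, 0.9, -1.3]
width: 0.0004
```

```bash
cat > look.py <<'E'
import sys
from st import *
n=sys.argv[1]
s=cams.snapshot("scene"); cv2.imwrite(f"pics/s{n}.png",cv2.resize(s["img"][60:260,200:400,::-1],None,fx=3,fy=3,interpolation=cv2.INTER_CUBIC))
s=cams.snapshot("top"); cv2.imwrite(f"pics/t{n}.png",cv2.resize(s["img"][60:260,180:400,::-1],None,fx=3,fy=3,interpolation=cv2.INTER_CUBIC))
E
python3 look.py 2; python3 - <<'E'
from st import *
for b in ([-.135,0,.36],[-.135,0,.205]):
  t=box2w(p,b)[0]; print(t,shift(o,t,Yaw))
s=cams.snapshot("wrist"); cv2.imwrite("pics/w2.png",s["img"][:,:,::-1])
E
```

```text
t 4.05 tcp [ 0.5151 -0.2446  0.3813] rot [ 3.137 -0.006 -0.152] F [ 0.1  0.9 -1.3] w 0.0004
in box [-1.900e-01  1.000e-04  3.813e-01]
t 4.15 tcp [ 0.5145 -0.2407  0.3825] rot [ 3.139 -0.006 -0.148] F [-0.   0.3  0.1] w 0.0005
in box [-0.1863  0.0013  0.3825]
[ 0.52298747 -0.19014144  0.36      ] [0.0008, -0.0513, 0.0224, 0.17, -0.36, -0.39]
[ 0.52298747 -0.19014144  0.205     ] [-0.0002, -0.0518, 0.1774, 0.17, -0.36, -0.39]
```

View pics/s2.png

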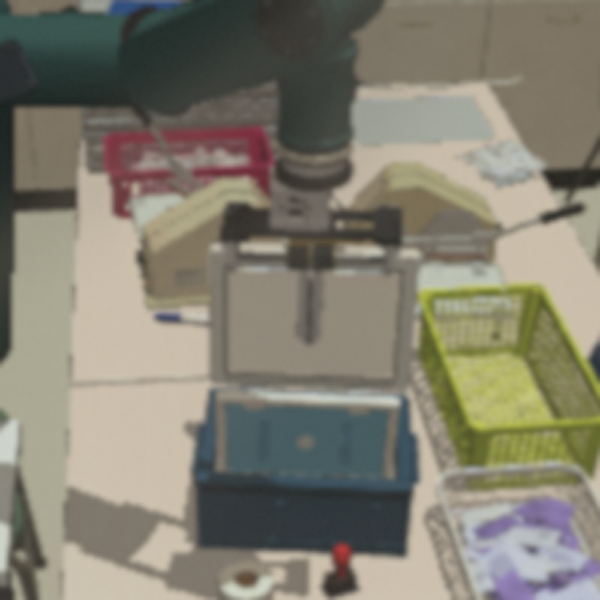

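View pics/t2.png

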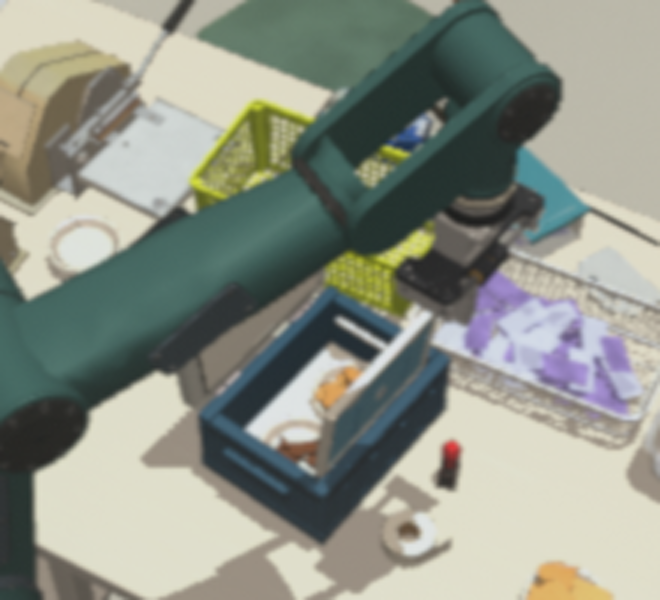

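View pics/w2.png

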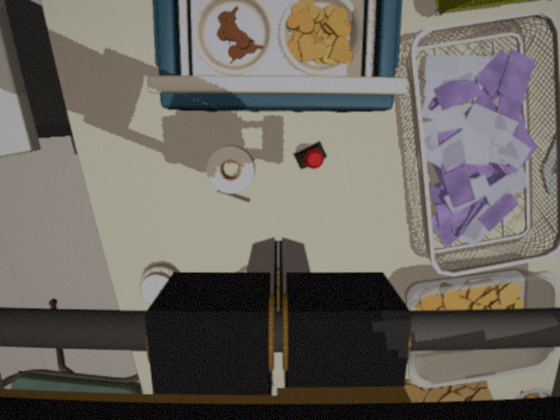

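```bash
python3 - <<'E'
from st import *
s=cams.snapshot("wrist"); m=model(p)
for k,v in m.items(): print(k,np.round(proj(s,v)[0],1), end=' ')
draw(s,p,"pics/w3.png",(0,0,560,300),1.4)
E
```

```text
t 4.2 tcp [ 0.5144 -0.2395  0.3836] rot [ 3.138 -0.008 -0.147] F [ 0.7 -0.7  1.3] w 0.0003
in box [-0.1851  0.0016  0.3836]
mmb [369.8 107.2] mmt [394.  103.7] mpb [184.2 108.3] mpt [161. 105.] pmb [374.8 -41.4] pmt [401.7 -84.6] ppb [177.4 -40.8] ppt [151.1 -84. ] Lom [ 497.7 -283.7] Lim [ 501.5 -251.1] Lop [  56.6 -284. ] Lip [  53.1 -251.4] Pom [408.2  88.9] Pim [409.8  71.5] Pop [148.6  90.2] Pip [146.8  72.7]
```

View pics/w3.png

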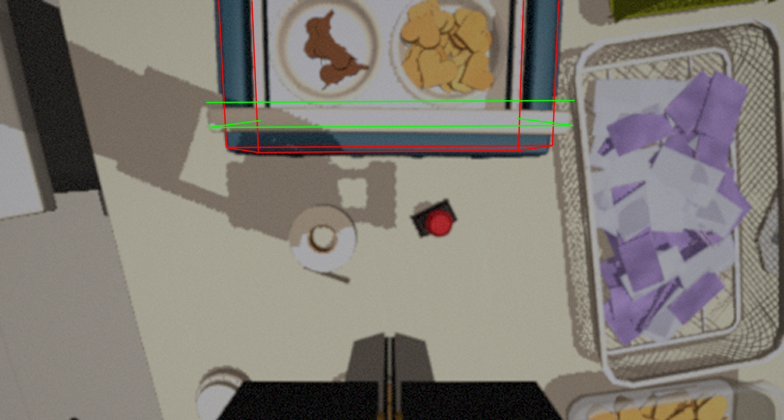

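>>> jog_arm(
  series=[
    {"x": 0,"y": -0.022,"z": 0.02,"rx": 0,"ry": 0,"rz": 0},
    {"x": 0,"y": -0.018,"z": 0.035,"rx": 0,"ry": 0,"rz": 0},
    {"x": 0,"y": 0,"z": 0.038,"rx": 0,"ry": 0,"rz": 0},
    {"x": 0,"y": 0,"z": 0.038,"rx": 0,"ry": 0,"rz": 0},
    {"x": 0,"y": 0,"z": 0.03,"rx": 0,"ry": 0,"rz": 0},
    {"x": 0,"y": 0,"z": 0.01,"rx": 0,"ry": -0.4,"rz": -0.3},
    {"x": 0,"y": 0,"z": 0,"rx": 0,"ry": 0,"rz": 0},
    {"x": 0,"y": 0,"z": 0,"rx": 0,"ry": 0,"rz": 0},
  ],
)

```text
time: 4.92
tool_pos: [0.5228, -0.1857, 0.2205]
ee_rot: [3.132, -0.025, -0.123]
wrist_force: [0.0, 0.4, 0.4]
width: 0.0004
```

```bash
python3 - <<'E'
from st import *
print(shift(o,box2w(p,[-.1,0,.2])[0],Yaw))
for q in np.radians([95,85,75,65,55,45,35,25,15,8,3,0]):
    b=platept(q,.105,0,.007); print(round(np.degrees(q)),round(b[0]-.008,4),round(b[2],4))
E
```

```text
t 4.92 tcp [ 0.5228 -0.1857  0.2205] rot [ 3.132 -0.025 -0.123] F [0.  0.4 0.4] w 0.0004
in box [-0.1306  0.0008  0.2205]
[0.0009, -0.0308, 0.0203, 0.51, -1.45, 1.07]
95 -0.0941 0.202
85 -0.0758 0.2032
75 -0.0576 0.2012
65 -0.04 0.1961
55 -0.0235 0.188
45 -0.0087 0.1772
35 0.004 0.164
25 0.0142 0.1487
15 0.0216 0.1319
8 0.025 0.1195
3 0.0265 0.1105
0 0.027 0.105
```

>>> jog_arm(
  series=[
    {"x": 0,"y": 0,"z": 0.018,"rx": 0.5,"ry": -1.4,"rz": 1},
    {"x": 0,"y": 0,"z": 0,"rx": 0,"ry": 0,"rz": 0},
  ],
)

```text
time: 5.08
tool_pos: [0.525, -0.1857, 0.2064]
ee_rot: [3.14, -0.007, -0.14]
wrist_force: [-0.4, -1.1, -1.2]
width: 0.0007
```

```bash
python3 - <<'E'
from st import *
print(shift(o,box2w(p,[-.1,0,.2])[0],Yaw))
E
```

```text
t 5.08 tcp [ 0.525  -0.1857  0.2064] rot [ 3.14  -0.007 -0.14 ] F [-0.4 -1.1 -1.2] w 0.0007
in box [-0.1303 -0.0014  0.2064]
[-0.0014, -0.0303, 0.0064, 0.11, -0.4, 0.06]
```

>>> jog_arm(
  series=[
    {"x": 0,"y": -0.018,"z": 0.002,"rx": 0,"ry": -0.4,"rz": 0},
    {"x": 0,"y": -0.018,"z": 0.002,"rx": 0,"ry": 0,"rz": 0},
    {"x": 0,"y": -0.018,"z": 0,"rx": 0,"ry": 0,"rz": 0},
    {"x": 0,"y": -0.018,"z": 0.001,"rx": 0,"ry": 0,"rz": 0},
    {"x": 0,"y": -0.016,"z": 0.005,"rx": 0,"ry": 0,"rz": 0},
  ],
)

```text
time: 5.5
tool_pos: [0.5415, -0.1049, 0.2034]
ee_rot: [3.129, -0.01, -0.152]
wrist_force: [-1.3, -1.7, -0.2]
width: 0.0004
```

```bash
python3 look.py 4
```

```text
t 5.5 tcp [ 0.5415 -0.1049  0.2034] rot [ 3.129 -0.01  -0.152] F [-1.3 -1.7 -0.2] w 0.0004
in box [-0.048  -0.0063  0.2034]
```

View pics/s4.png

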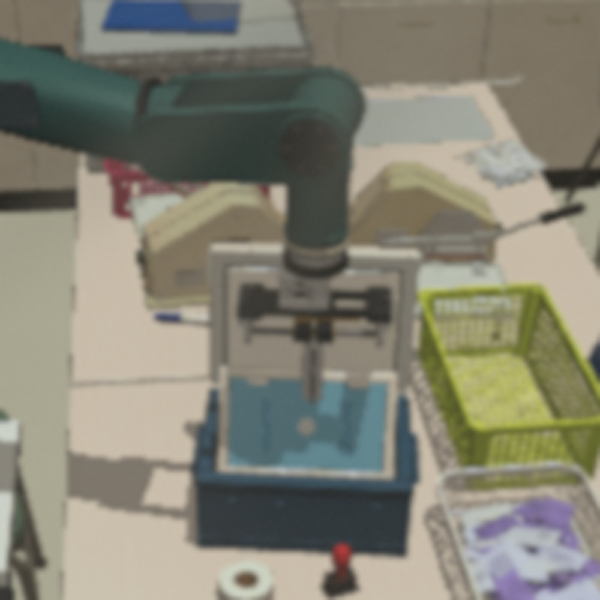

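View pics/t4.png

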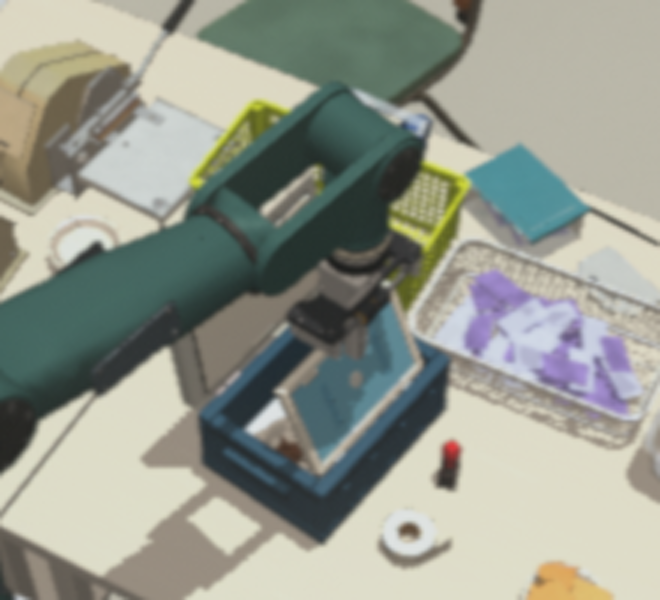

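>>> jog_arm(
  series=[
    {"x": 0,"y": -0.012,"z": 0.008,"rx": 0.5,"ry": -0.5,"rz": 0.4},
    {"x": -0.003,"y": -0.012,"z": 0.009,"rx": 0,"ry": 0,"rz": 0},
    {"x": -0.003,"y": -0.014,"z": 0.012,"rx": 0,"ry": 0,"rz": 0},
    {"x": 0,"y": -0.012,"z": 0.013,"rx": 0,"ry": 0,"rz": 0},
  ],
)

```text
time: 5.93
tool_pos: [0.5479, -0.0557, 0.1646]
ee_rot: [3.137, -0.014, -0.163]
wrist_force: [-0.3, -1.3, 0.5]
width: 0.0005
```

```bash
python3 - <<'E'
from st import *
print(shift(o,box2w(p,[.014,0,.148])[0],Yaw))
E
```

```text
t 5.93 tcp [ 0.5479 -0.0557  0.1646] rot [ 3.137 -0.014 -0.163] F [-0.3 -1.3  0.5] w 0.0005
in box [ 0.0016 -0.0057  0.1646]
[-0.0062, -0.0123, 0.0165, 0.28, -0.79, -1.25]
```

>>> jog_arm(
  series=[
    {"x": -0.003,"y": -0.011,"z": 0.015,"rx": 0.2,"ry": -0.5,"rz": -0.8},
    {"x": 0,"y": -0.008,"z": 0.016,"rx": 0,"ry": 0,"rz": 0},
    {"x": 0,"y": -0.003,"z": 0.011,"rx": 0,"ry": 0,"rz": 0},
    {"x": 0,"y": 0,"z": 0.006,"rx": 0,"ry": 0,"rz": 0},
    {"x": 0,"y": 0,"z": 0,"rx": 0,"ry": 0,"rz": 0},
  ],
)

```text
time: 6.35
tool_pos: [0.5471, -0.0295, 0.1089]
ee_rot: [-3.141, 0.001, -0.146]
wrist_force: [0.1, 0.4, 0.2]
width: 0.0003
```

```bash
python3 - <<'E'
from st import *
print(shift(o,box2w(p,[.026,0,.105])[0],Yaw))
E
```

```text
t 6.35 tcp [ 0.5471 -0.0295  0.1089] rot [-3.141e+00  1.000e-03 -1.460e-01] F [0.1 0.4 0.2] w 0.0003
in box [ 0.0275 -0.0012  0.1089]
[-0.0012, 0.0015, 0.0039, -0.04, 0.06, -0.25]
```

Now press in small steps until the force shows the stop.

>>> jog_arm(
  series=[
    {"x": 0,"y": 0,"z": 0.003,"rx": 0,"ry": 0,"rz": 0},
    {"x": 0,"y": 0,"z": 0.002,"rx": 0,"ry": 0,"rz": 0},
    {"x": 0,"y": 0,"z": 0,"rx": 0,"ry": 0,"rz": 0},
  ],
)

```text
time: 6.6
tool_pos: [0.5474, -0.0297, 0.106]
ee_rot: [-3.14, 0.0, -0.147]
wrist_force: [1.0, -0.1, -0.1]
width: 0.0004
```

>>> jog_arm(
  series=[
    {"x": 0,"y": 0,"z": 0.003,"rx": 0,"ry": 0,"rz": 0},
    {"x": 0,"y": 0,"z": 0.003,"rx": 0,"ry": 0,"rz": 0},
  ],
)

```text
time: 6.77
tool_pos: [0.5483, -0.03, 0.1051]
ee_rot: [-3.139, -0.004, -0.147]
wrist_force: [-8.0, 1.7, 17.0]
width: 0.0005
```

>>> jog_arm(
  series=[
    {"x": 0,"y": 0,"z": -0.02,"rx": 0,"ry": 0,"rz": 0},
    {"x": 0,"y": 0,"z": -0.04,"rx": 0,"ry": 0,"rz": 0},
    {"x": 0,"y": 0.015,"z": -0.038,"rx": 0,"ry": 0,"rz": 0},
    {"x": 0,"y": 0.015,"z": -0.038,"rx": 0,"ry": 0,"rz": 0},
    {"x": 0,"y": 0,"z": -0.04,"rx": 0,"ry": 0,"rz": 0},
    {"x": 0,"y": 0,"z": -0.04,"rx": 0,"ry": 0,"rz": 0},
    {"x": 0,"y": 0,"z": -0.04,"rx": 0,"ry": 0,"rz": 0},
    {"x": 0,"y": 0,"z": -0.02,"rx": 0,"ry": 0,"rz": 0},
  ],
)

```text
time: 7.43
tool_pos: [0.5394, -0.064, 0.3852]
ee_rot: [-3.139, 0.011, -0.152]
wrist_force: [-0.7, 0.1, 0.5]
width: 0.0004
```

```bash
python3 look.py 5; python3 - <<'E'
from st import *
s=cams.snapshot("wrist"); p[4]=0; draw(s,p,"pics/w5.png",(0,0,560,420),1.4)
E
```

```text
t 7.43 tcp [ 0.5394 -0.064   0.3852] rot [-3.139  0.011 -0.152] F [-0.7  0.1  0.5] w 0.0004
in box [-0.0078  0.0016  0.3852]
t 7.53 tcp [ 0.5401 -0.0641  0.3854] rot [-3.139  0.008 -0.151] F [ 0.8  0.3 -0.2] w 0.0008
in box [-0.0078  0.0009  0.3854]
```

View pics/w5.png

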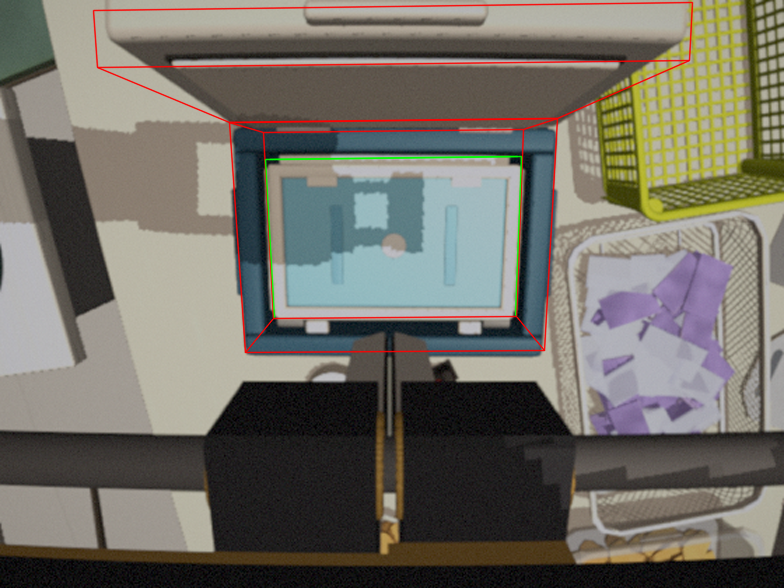

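View pics/t5.png

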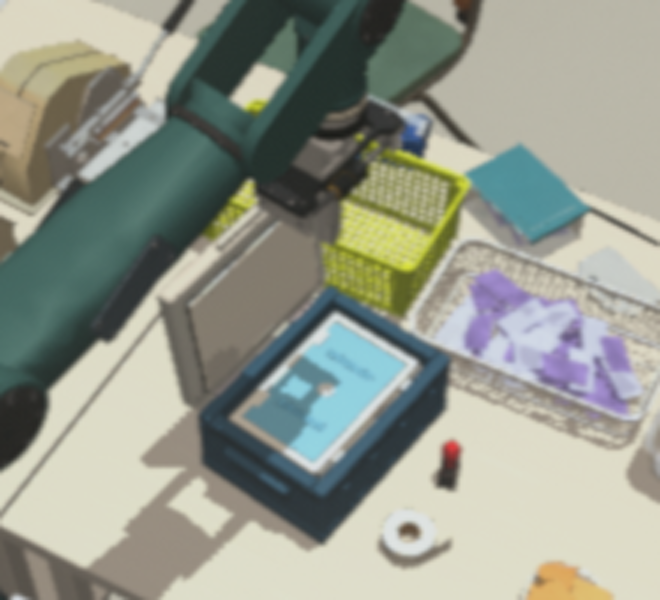

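View pics/s5.png

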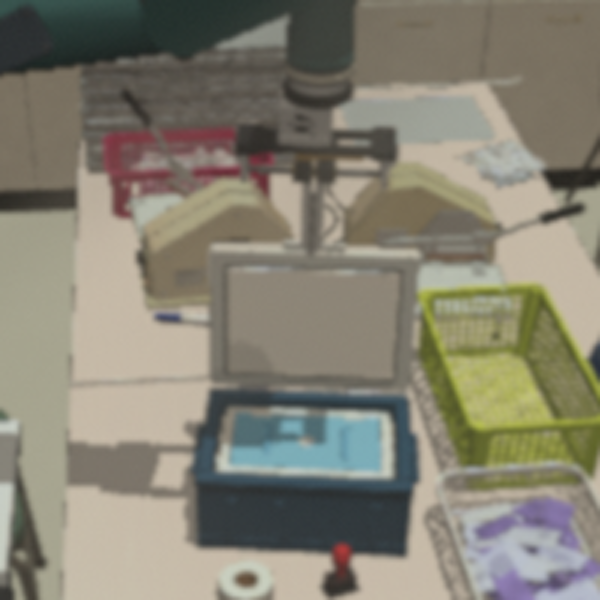

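>>> jog_arm(
  series=[
    {"x": 0,"y": -0.039,"z": 0,"rx": 0.2,"ry": 0.4,"rz": -0.5},
    {"x": 0,"y": -0.039,"z": 0,"rx": 0,"ry": 0,"rz": 0},
    {"x": 0,"y": -0.039,"z": 0,"rx": 0,"ry": 0,"rz": 0},
    {"x": 0,"y": -0.039,"z": 0,"rx": 0,"ry": 0,"rz": 0},
    {"x": 0,"y": -0.038,"z": 0,"rx": 0,"ry": 0,"rz": 0},
    {"x": 0,"y": 0,"z": 0,"rx": 0,"ry": 0,"rz": 0},
    {"x": 0,"y": 0,"z": 0,"rx": 0,"ry": 0,"rz": 0},
  ],
)

```text
time: 8.17
tool_pos: [0.5681, 0.1321, 0.3637]
ee_rot: [3.141, 0.033, -0.152]
wrist_force: [-0.7, -0.3, -0.6]
width: 0.0003
```

```bash
python3 - <<'E'
from st import *
print(shift(o,box2w(p,[.18,0,.275])[0],Yaw))
for q in np.radians([95,85,75,65,55,45,35,25,15,8,3,0]):
    b=lidpt(q,.16,0,.025); print(round(np.degrees(q)),round(b[0]+.008,4),round(b[2],4))
E
```

```text
t 8.17 tcp [0.5681 0.1321 0.3637] rot [ 3.141  0.033 -0.152] F [-0.7 -0.3 -0.6] w 0.0003
in box [0.1904 0.0007 0.3637]
[0.0037, 0.0104, 0.0886, -0.0, 1.87, -0.57]
95 0.1468 0.2722
85 0.119 0.2766
75 0.0907 0.276
65 0.063 0.2706
55 0.0367 0.2604
45 0.0125 0.2458
35 -0.0087 0.2273
25 -0.0264 0.2053
15 -0.0401 0.1806
8 -0.047 0.162
3 -0.0505 0.1483
0 -0.052 0.14
```

>>> jog_arm(
  series=[
    {"x": 0,"y": 0,"z": 0.025,"rx": 0,"ry": 1.8,"rz": -0.5},
    {"x": 0,"y": 0,"z": 0.03,"rx": 0,"ry": 0,"rz": 0},
    {"x": 0,"y": 0,"z": 0.025,"rx": 0,"ry": 0,"rz": 0},
    {"x": 0,"y": 0,"z": 0,"rx": 0,"ry": 0,"rz": 0},
    {"x": 0,"y": 0,"z": 0,"rx": 0,"ry": 0,"rz": 0},
  ],
)

```text
time: 8.58
tool_pos: [0.5649, 0.1281, 0.2727]
ee_rot: [3.137, 0.011, -0.145]
wrist_force: [-0.1, -0.2, 1.6]
width: 0.0009
```

```bash
python3 look.py 6; python3 - <<'E'
from st import *
print(shift(o,box2w(p,[.119,0,.276])[0],Yaw))
E
```

```text
t 8.58 tcp [0.5649 0.1281 0.2727] rot [ 3.137  0.011 -0.145] F [-0.1 -0.2  1.6] w 0.0009
in box [0.186  0.0034 0.2727]
t 8.68 tcp [0.5657 0.1283 0.2737] rot [ 3.137  0.009 -0.145] F [ 0.2 -0.8 -0.5] w 0.0005
in box [0.1863 0.0027 0.2737]
[0.0029, 0.0673, -0.002, 0.24, 0.53, -0.21]
```

View pics/t6.png

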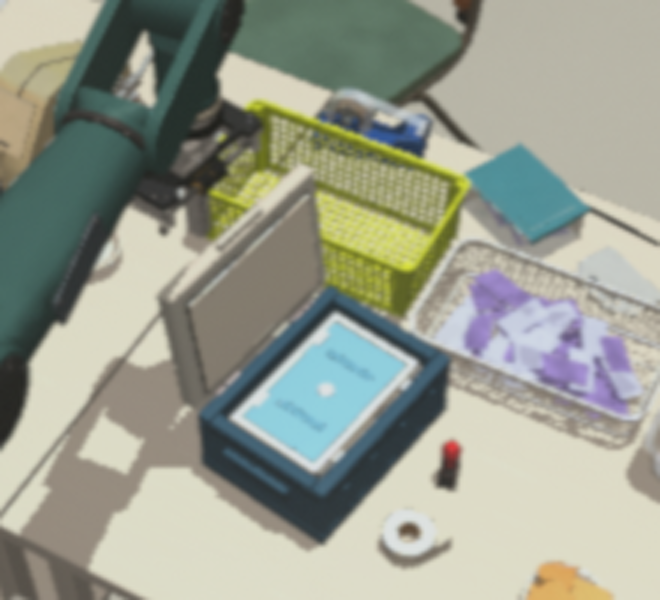

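View pics/s6.png

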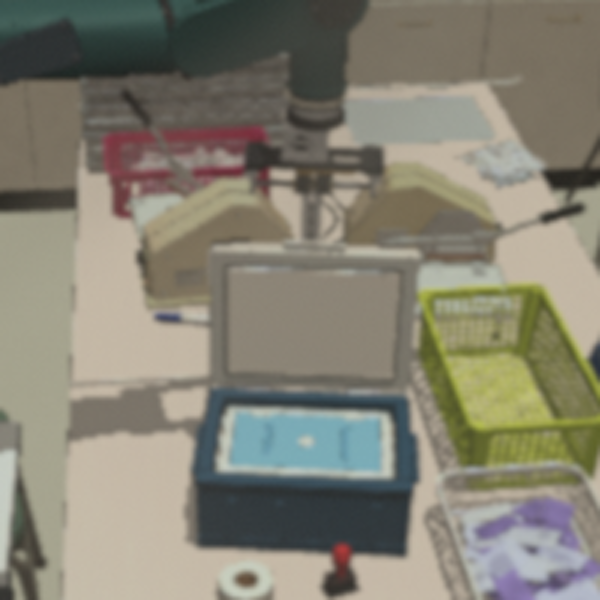

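>>> jog_arm(
  series=[
    {"x": 0,"y": 0.018,"z": 0,"rx": 0,"ry": 0.4,"rz": 0},
    {"x": 0,"y": 0.015,"z": 0,"rx": 0,"ry": 0,"rz": 0},
    {"x": 0,"y": 0.015,"z": 0,"rx": 0,"ry": 0,"rz": 0},
    {"x": 0,"y": 0.015,"z": 0,"rx": 0,"ry": 0,"rz": 0},
    {"x": 0,"y": 0.015,"z": 0,"rx": 0,"ry": 0,"rz": 0},
    {"x": 0,"y": 0.015,"z": 0,"rx": 0,"ry": 0,"rz": 0},
    {"x": 0,"y": 0.015,"z": 0.002,"rx": 0,"ry": 0,"rz": 0},
  ],
)

```text
time: 9.27
tool_pos: [0.555, 0.0216, 0.2869]
ee_rot: [-3.132, -0.019, -0.139]
wrist_force: [-1.0, 1.8, -1.5]
width: 0.0003
```

```bash
python3 - <<'E'
from st import *
print(shift(o,box2w(p,[.063,0,.27])[0],Yaw))
E
```

```text
t 9.27 tcp [0.555  0.0216 0.2869] rot [-3.132 -0.019 -0.139] F [-1.   1.8 -1.5] w 0.0003
in box [ 0.0791 -0.0018  0.2869]
[-0.0022, 0.0162, 0.0167, -0.53, -1.1, 0.14]
```

>>> jog_arm(
  series=[
    {"x": 0,"y": 0.014,"z": 0.01,"rx": -0.5,"ry": -1,"rz": 0},
    {"x": 0,"y": 0.015,"z": 0.01,"rx": 0,"ry": 0,"rz": 0},
    {"x": 0,"y": 0.014,"z": 0.008,"rx": 0,"ry": 0,"rz": 0},
    {"x": 0,"y": 0.013,"z": 0.009,"rx": 0,"ry": 0,"rz": 0},
    {"x": 0,"y": 0.012,"z": 0.01,"rx": 0,"ry": 0,"rz": 0},
  ],
)

```text
time: 9.68
tool_pos: [0.5501, -0.0508, 0.2507]
ee_rot: [-3.14, -0.02, -0.14]
wrist_force: [-0.1, 0.9, 1.6]
width: 0.0005
```

```bash
python3 look.py 7; python3 - <<'E'
from st import *
print(shift(o,box2w(p,[-.0087,0,.2273])[0],Yaw))
E
```

```text
t 9.68 tcp [ 0.5501 -0.0508  0.2507] rot [-3.14 -0.02 -0.14] F [-0.1  0.9  1.6] w 0.0005
in box [ 0.0067 -0.0072  0.2507]
t 9.78 tcp [ 0.5492 -0.0517  0.2482] rot [-3.14  -0.016 -0.142] F [ 0.1  0.7 -0.4] w 0.0006
in box [ 0.0058 -0.0064  0.2482]
[-0.0067, 0.0145, 0.0208, -0.07, -0.93, -0.04]
```

View pics/t7.png

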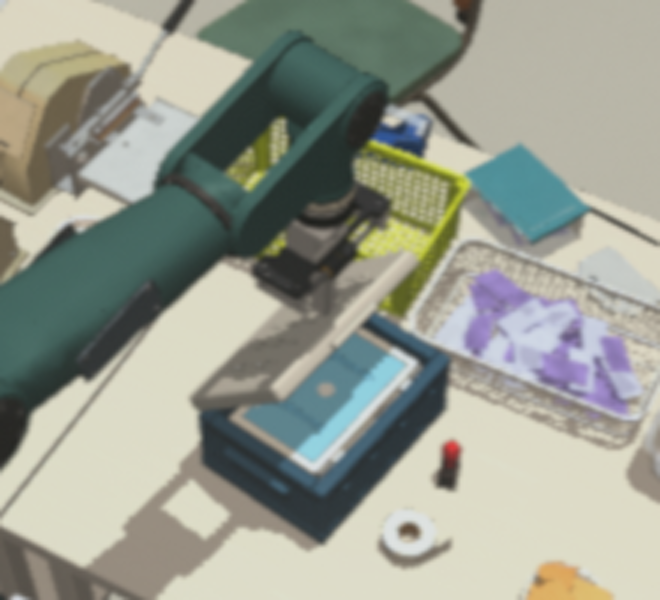

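View pics/s7.png

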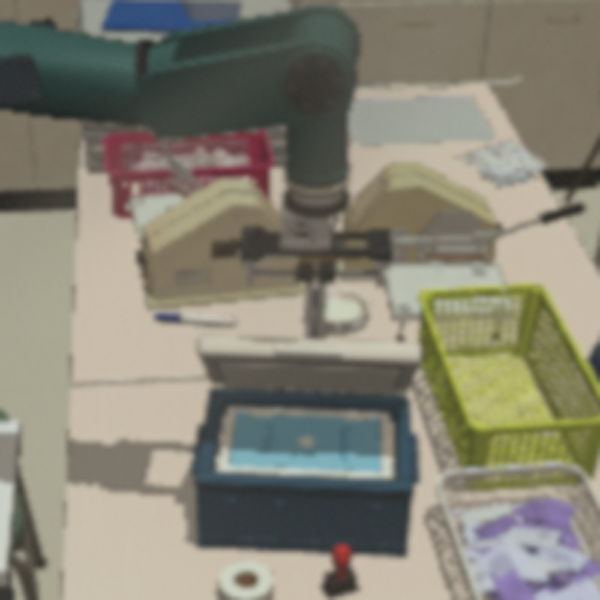

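Lid is following, at about 45°. Continuing the arc.

>>> jog_arm(
  series=[
    {"x": -0.003,"y": 0.013,"z": 0.014,"rx": 0,"ry": -0.9,"rz": 0},
    {"x": -0.003,"y": 0.01,"z": 0.014,"rx": 0,"ry": 0,"rz": 0},
    {"x": 0,"y": 0.009,"z": 0.016,"rx": 0,"ry": 0,"rz": 0},
    {"x": 0,"y": 0.007,"z": 0.016,"rx": 0,"ry": 0,"rz": 0},
    {"x": 0,"y": 0.005,"z": 0.014,"rx": 0,"ry": 0,"rz": 0},
    {"x": 0,"y": 0,"z": 0,"rx": 0,"ry": 0,"rz": 0},
  ],
)

```text
time: 10.28
tool_pos: [0.5421, -0.0963, 0.1777]
ee_rot: [3.142, -0.013, -0.141]
wrist_force: [-1.0, 0.7, -0.1]
width: 0.0005
```

```bash
python3 - <<'E'
from st import *
print(shift(o,box2w(p,[-.05,0,.148])[0],Yaw))
E
```

```text
t 10.28 tcp [ 0.5421 -0.0963  0.1777] rot [ 3.142 -0.013 -0.141] F [-1.   0.7 -0.1] w 0.0005
in box [-0.0394 -0.0057  0.1777]
[-0.0061, 0.0106, 0.0296, 0.0, -0.75, 0.01]
```

>>> jog_arm(
  series=[
    {"x": -0.003,"y": 0.005,"z": 0.012,"rx": 0,"ry": -0.7,"rz": 0},
    {"x": -0.003,"y": 0.003,"z": 0.012,"rx": 0,"ry": 0,"rz": 0},
    {"x": 0,"y": 0.001,"z": 0.006,"rx": 0,"ry": 0,"rz": 0},
    {"x": 0,"y": 0,"z": 0,"rx": 0,"ry": 0,"rz": 0},
  ],
)

```text
time: 10.62
tool_pos: [0.5369, -0.1045, 0.1479]
ee_rot: [3.141, -0.005, -0.14]
wrist_force: [-0.2, -0.4, -0.1]
width: 0.0003
```

>>> jog_arm(
  series=[
    {"x": 0,"y": 0,"z": 0.004,"rx": 0,"ry": 0,"rz": 0},
    {"x": 0,"y": 0,"z": 0.003,"rx": 0,"ry": 0,"rz": 0},
    {"x": 0,"y": 0,"z": 0,"rx": 0,"ry": 0,"rz": 0},
  ],
)

```text
time: 10.87
tool_pos: [0.5372, -0.1043, 0.141]
ee_rot: [3.141, -0.006, -0.14]
wrist_force: [0.1, -0.3, -0.2]
width: 0.0003
```

>>> jog_arm(
  series=[
    {"x": 0,"y": 0,"z": 0.003,"rx": 0,"ry": 0,"rz": 0},
    {"x": 0,"y": 0,"z": 0.003,"rx": 0,"ry": 0,"rz": 0},
  ],
)

```text
time: 11.03
tool_pos: [0.5377, -0.1044, 0.14]
ee_rot: [3.14, -0.009, -0.139]
wrist_force: [-6.8, 1.0, 14.7]
width: 0.0001
```

>>> jog_arm(
  series=[
    {"x": 0,"y": 0,"z": -0.02,"rx": 0,"ry": 0,"rz": 0},
    {"x": 0,"y": 0,"z": -0.04,"rx": 0,"ry": 0,"rz": 0},
    {"x": 0,"y": 0,"z": -0.04,"rx": 0,"ry": 0,"rz": 0},
    {"x": 0,"y": 0,"z": -0.04,"rx": 0,"ry": 0,"rz": 0},
    {"x": 0,"y": 0,"z": -0.04,"rx": 0,"ry": 0,"rz": 0},
    {"x": 0,"y": 0,"z": -0.04,"rx": 0,"ry": 0,"rz": 0},
    {"x": 0,"y": 0.03,"z": 0,"rx": 0,"ry": 0,"rz": 0},
    {"x": 0,"y": 0.03,"z": 0,"rx": 0,"ry": 0,"rz": 0},
    {"x": 0,"y": 0.03,"z": 0,"rx": 0,"ry": 0,"rz": 0},
    {"x": 0,"y": 0.03,"z": 0,"rx": 0,"ry": 0,"rz": 0},
    {"x": 0,"y": 0,"z": 0,"rx": 0,"ry": 0,"rz": 0},
    {"x": 0,"y": 0,"z": 0,"rx": 0,"ry": 0,"rz": 0},
  ],
)

```text
time: 12.03
tool_pos: [0.5196, -0.2231, 0.3755]
ee_rot: [3.138, -0.019, -0.13]
wrist_force: [-0.1, -0.4, -0.2]
width: 0.0003
```

```bash
python3 - <<'E'
from st import *
p[3]=0;p[4]=0
s=cams.snapshot("scene"); draw(s,p,"pics/s8.png",(240,120,360,260),4)
for t in ["label_roll","date_stamp","spare_dish","timer","cup"]: print(t,[(b["bbox"],b["p"]) for b in cams.look_for(t,s)[:1]])
s=cams.snapshot("top"); draw(s,p,"pics/t8.png",(220,100,350,250),4)
s=cams.snapshot("wrist"); draw(s,p,"pics/w8.png",(0,0,560,420),1.4)
E
```

```text
t 12.03 tcp [ 0.5196 -0.2231  0.3755] rot [ 3.138 -0.019 -0.13 ] F [-0.1 -0.4 -0.2] w 0.0003
in box [-0.1681 -0.0013  0.3755]
label_roll [([273.2, 248.8, 16.8, 19.0], 0.88)]
date_stamp []
spare_dish [([271.9, 285.3, 35.7, 29.3], 0.9)]
timer [([232.2, 283.1, 22.6, 17.7], 0.58)]
cup [([277.6, 320.9, 18.2, 20.6], 0.59)]
```

View pics/s8.png

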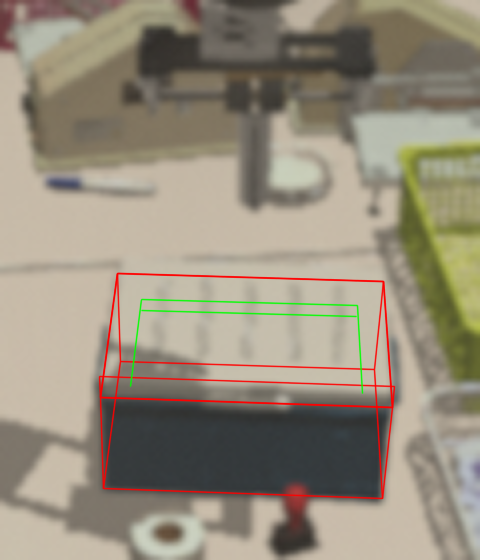

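View pics/t8.png

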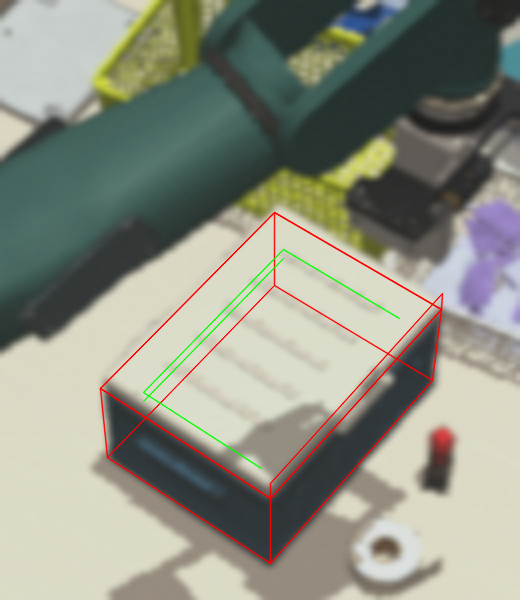

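View pics/w8.png

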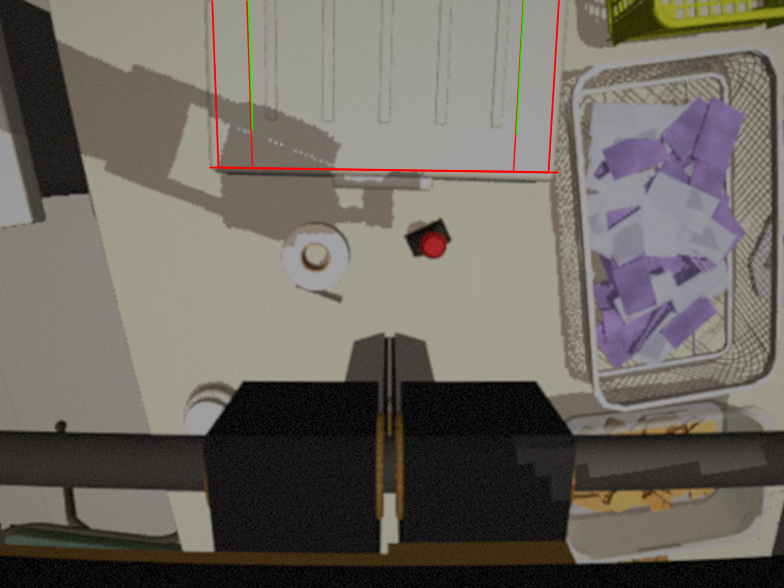

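```bash
python3 - <<'E'
from bench import ticket
print(ticket.close_job())
E
```

```text
the job is handed in; nothing more can be done
None
```

I pushed the cold plate down with the closed fingertips until it lay flat on its ledges. I then went over the lid and pushed it shut the same way. The job was handed in at about 12 s, with the arm clear above the table.

**Last checks:**
- **Cold plate:** the fingertip stopped at z = 0.105 m with 17 N, the height the plate's upper face should be. The pictures showed it flat in the mouth.
- **Lid:** the fingertip stopped at z = 0.140 m with 15 N, the given height of the shut lid. The pictures show it closed all along the rim.
- **Box:** it still matches its starting outline in the scene and top pictures, so I saw no movement. The wrist picture was about 3 mm off that outline from the start.
- **Other things:** the label roll, spare dish, timer and cup were found where they began, within a few pixels.

**Checks that failed or disagreed:**
- The detector missed the date stamp in the last scene picture, but I could see it in place in all three views.
- The marker was not run through the detector again. It shows in the last scene picture, apparently undisturbed.
- Two early move calls were refused because their rows left out some of the numbers. Nothing moved on those calls.

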